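# Angle a blackwood blank past the post into the boring cradle

## Robot

A 6-joint arm with a two-finger parallel gripper is mounted at the origin on the work surface. World frame = base frame: x ahead of the robot, y to its left, z up, the work surface at z = 0. Lengths are in m, angles in rad, forces in N, time in s.
With the tool pointing down it reaches from about 0.3 to 0.75 m from the base axis. Payload 8.5 kg.
Tool frame: the origin (TCP) lies midway between the tips of the shut fingers; the grasp point (between the pads) lies 19 mm behind it; z points along the fingers, y is the line along which they close (so a half turn about z gives the same grasp; the last joint's range is limited). The gripper opens to 88 mm and grips with 3 to 60 N. Pads are 18 mm wide; open, the fingers measure 123 mm over their backs; the gripper's body (75 mm by 187 mm) begins 45 mm behind the grasp point.
Start: joints at [-1.416, 0.381, 1.297, -0, 1.464, -0.215], TCP at [0.199, -0.513, 0.239] pointing down, gripper open.
Joint ranges: [-3.11, 3.11], [-0.89, 2.33], [0.22, 2.48], [-1.42, 4.56], [0.17, 2.85], [-2.88, 2.88]. Speed limits (rad/s): [2.39, 2.39, 3.14, 3.14, 3.14, 3.14].

## Interface

Orientations are given as a 3x3 rotation matrix whose columns are the frame's x, y, z axes.
In Python, from plant import r, sense, vision, outline_of gives the robot as it stands. Calls block until the motion is done:
- r.move_pose(position, orientation): joint-space move of the TCP to a pose.
- r.move_linear(position, feed=0.15, rotation=None, f_stop=None): straight line of the TCP; rotation=None keeps the orientation; feed is the mean speed in m/s. With f_stop (N) it stops when the force on the tool has changed by that much, and returns True; else False.
- r.set_joints(angles): joint-space move.
- r.grip(opening): finger opening in m; the grip force is fixed at half the most; returns when the fingers have stopped.
- r.sleep(seconds).
- r.ik(position, orientation): joint angles nearest the present ones, or None.
- sense(): the state.
- vision.snapshot(name): name is "scene" or "top"; returns the picture (384x512x3 uint8, red, green, blue); there is no depth.
- vision.get_calibration(name): a dict with "fov_y" (degrees; the focal length in pixels is half the picture's height over the tangent of half this angle, whatever the lens; pixels are square), "cx", "cy" (the principal point, pixels), "xyz" and "orientation" of the camera in the world. Camera axes: x right, y down, z forward; pixel columns grow to the right and rows downward; lengths in m; the calibration is good to about 2 mm. A picture is of the moment at which its call begins. get_calibration takes no time and is no camera call.
A pose or a line that the arm cannot do raises r.IKError and nothing moves.
- r.close_job(): hands the job in; it is judged then, once.
Trained networks look in the newest picture that a camera, given by its name, has taken for a name from the list of things; names that differ only in an ending like _2 or _b are one class to them, and where a whole thing is asked for, a point or a joint stands for the part that bears it (a point fixed in the world has none). Each returns a list of dicts, best first, with "confidence" (0 to 1); they miss things now and then, are a little off and sometimes report something else, mostly with a low value. They report only what shows in the picture. A call takes as long as a camera call. They do not tell look-alikes from the thing itself.
- outline_of(camera, thing): "pixels" (384x512 bool, what is visible of it) and "extent" ([left, top, right, bottom] in pixels, round what is visible of it).
The state is a dict: "time": time; "joint_positions": joint angles; "dq": joint speeds; "effort": joint torques, N m; "tcp_pos": TCP position; "eef_rot": TCP orientation; "contact_force": force on the tool from outside, world axes, zero at the start; "torque": the same for the moment, N m; "width": finger opening in m; "finger_force": force on a finger pad.
Only numpy, scipy, OpenCV 4.12 (cv2) and the standard library are available. Lean on these libraries where they do the work, as an engineer would, in place of code of your own. Each camera call takes 0.05 s, during which the arm holds its last target. There are 200 camera calls.

## Task

Using only pushes with the fingertips, never pinching it, swing the square blackwood blank past the steel post by pushing one end and then the other, and slide it lengthwise into the wooden cradle until its end is up against the brass stop. The blank stays flat on the marble the whole time (never lifted or tipped), and the reed seat, mandrel, copper staple and pitch pipe are left where they are.

Things in the scene. Friction and masses are not known exactly. Their poses are not given: they have to be found in the camera images.
- blank: Square dark blackwood blank with red waxed ends, 180 long x 28 x 28 mm, about 0.2 kg (varies), loose on the marble. Origin: centre of its underside; x along its length, z up. The ends are alike; either may lead. It starts askew before the cradle's mouth, the end nearer the cradle swung to the robot's side (cradle +y).
- bench: Fixed marble slab, the bench top: level, its top at z = 0.06, x 0.36 to 0.80, y -0.47 to 0.47. Origin: under its middle at z = 0.
- cradle: Fixed cradle, no floor: two wooden rails 150 long, 14 thick, 24 mm high, 44 mm apart inside; brass stop, 32 mm high, at the inner end. Origin: on the marble, middle of the open mouth; x into the bay (roughly world +y; stop face at x = 150 mm), y across it (roughly to the robot). At the mouth two short rail pieces flare to about 68 mm clear at x = -22 mm, outermost y = +-46 mm.
- bay_home (a point): Point on the marble in the bay, 60 mm in from the mouth on the centre line: the blank's origin lies here when its end meets the stop; the other end then sticks 30 mm out of the mouth. Axes as the cradle's.
- post: Fixed upright steel post, 18 mm diameter, 50 mm high, with a 25 mm diameter foot 4 mm high; it stands on the marble before the mouth, on the robot's side of the bay's centre line (55 to 85 mm before the mouth, 42 mm off the line). Origin: centre of its foot.
- reed_seat: Bystander: turned blackwood reed seat standing upright, 28 mm diameter, 38 mm high. Origin: centre of its underside.
- mandrel: Bystander: stubby steel mandrel standing on its 30 mm diameter base, 46 mm high. Origin: centre of its underside.
- staple: Bystander: copper reed staple, a small tube standing upright on a 19 mm diameter collar, 36 mm high. Origin: centre of its underside.
- pitch_pipe: Bystander: brass pitch pipe lying on the marble beyond the cradle, 100 mm long, up to 22 mm wide, 18 mm high. Origin: under its middle, on the marble; x along its length.
Mind the look-alikes: they are no part of the job. Of the things that look like the blank, the largest one is meant.

How it is judged:
At the end, for the whole second after the job is handed in: The blank lies flat and still on the marble between the cradle's rails, with its end within 8 mm of the brass stop (x of blank in the frame of cradle between 0.052 and 0.064 m and y of blank in the frame of cradle between -0.015 and 0.015 m and angle between the x axis of blank and the x axis of cradle, either way round below 0.2 rad and height (world z) of blank below 0.066 m and angle between blank's own z axis and vertical below 0.1 rad and linear speed of blank below 0.01 m/s); the robot touches nothing.
It fails at once if the blank is lifted or tipped off the marble (height (world z) of blank above 0.07 m or angle between blank's own z axis and vertical above 0.15 rad).
It fails at once if the blank is pinched, or jammed hard, before it reaches the stop (over 30 N from the fingers) (contact force between the fingers and blank above 30 N and x of blank in the frame of cradle below 0.045 m).
It fails at once if a bystander (reed seat, mandrel, staple or pitch pipe) is moved by more than 15 mm or knocked over (distance of any of reed_seat, mandrel, staple, pitch_pipe from where it was at the start of the episode above 0.015 m or angle between any of reed_seat, mandrel, staple's own z axis and vertical above 0.5 rad).
It also fails if it takes over 61 s, if anything falls off the work surface, if the arm or the gripper's body presses on something with over 40 N, if the wrist force passes 120 N, or if a joint passes its speed limit or range.

## Working session

There is one attempt and no reset: what is moved stays moved. The work goes in short steps, each a Python script; the robot and the scene stay as the last script left them, time stands still between calls to the robot, and variables do not carry over. Pictures are saved under pics/ and viewed, at most 10 in all, crops included, and the job is handed in when it is done.

```bash
ls; mkdir -p pics
python3 - <<'E'
from plant import r,sense,vision,outline_of
import cv2,numpy as np
for n in("top","scene"):
    im=vision.snapshot(n); cv2.imwrite(f"pics/{n}0.png",cv2.resize(im[:,:,::-1],None,fx=1.5,fy=1.5))
    c=vision.get_calibration(n); print(n,c)
    for t in("blank","cradle","post","reed_seat","mandrel","staple","pitch_pipe"):
        print(t,[(round(d["confidence"],2),[int(v) for v in d["extent"]],int(d["pixels"].sum())) for d in outline_of(n,t)])
print(sense()["time"])
E
```

```text
pics
top {'fov_y': 57.209071292472, 'cx': 257.3882072908817, 'cy': 188.66076717267734, 'xyz': array([ 0.32782518, -0.15320625,  1.04121178]), 'orientation': array([[-0.01326208, -0.98091243,  0.19399722],
       [-0.99989866,  0.01401412,  0.00250465],
       [-0.00517555, -0.19394434, -0.98099888]])}
blank [(0.8, [234, 168, 296, 197], 741), (0.53, [382, 161, 429, 182], 358)]
cradle [(0.68, [111, 149, 182, 180], 1164)]
post [(0.66, [194, 174, 209, 187], 77)]
reed_seat []
mandrel []
staple [(0.61, [356, 197, 365, 205], 47)]
pitch_pipe [(0.67, [167, 105, 201, 112], 163)]
scene {'fov_y': 42.55654394082822, 'cx': 252.81731714601145, 'cy': 198.96888799088796, 'xyz': array([ 1.62373551, -0.31978696,  0.78784716]), 'orientation': array([[ 0.17946169,  0.51214104, -0.83994348],
       [ 0.98365019, -0.10645709,  0.14525559],
       [-0.01502658, -0.85227838, -0.52287261]])}
blank [(0.8, [46, 249, 103, 272], 632), (0.79, [209, 199, 270, 229], 903), (0.69, [165, 174, 209, 188], 319)]
cradle []
post [(0.56, [295, 194, 311, 215], 158)]
reed_seat [(0.4, [356, 173, 366, 188], 115), (0.34, [327, 192, 401, 226], 1485)]
mandrel [(0.72, [401, 235, 415, 251], 149)]
staple [(0.56, [138, 202, 140, 216], 86), (0.55, [328, 192, 404, 224], 1396)]
pitch_pipe [(0.87, [327, 249, 372, 258], 318), (0.68, [356, 173, 365, 188], 98), (0.67, [323, 195, 406, 226], 1620)]
0.8
```

View pics/top0.png

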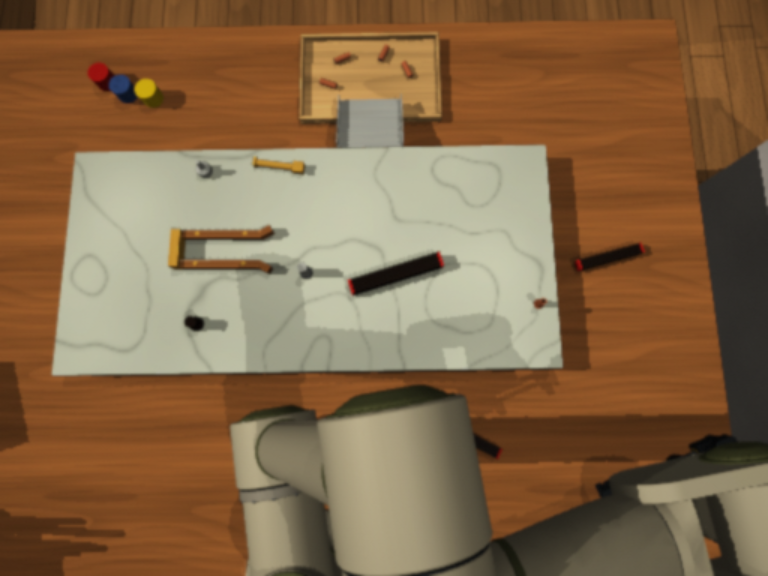

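View pics/scene0.png

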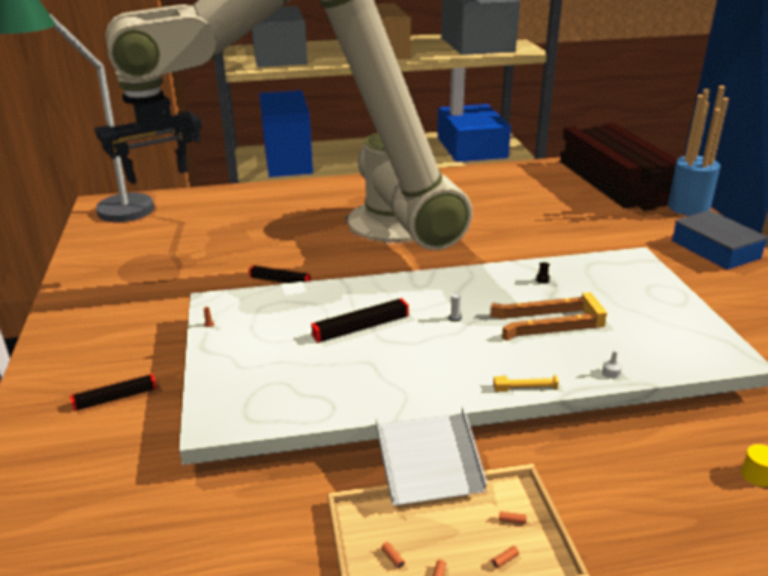

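The top view (1.5× scale) shows the large blank running from (350,287) to (442,262) and the post at (306,271). The cradle mouth is near (268,249) with the stop at (175,249), and the smaller look-alikes are off the marble. The scene view agrees. Next I'll fit poses from the silhouettes in both cameras.

```bash
cat > h.py <<'E'
import numpy as np,cv2
from scipy.optimize import minimize
from scipy.spatial.transform import Rotation as R
from plant import r,sense,vision,outline_of
Z=0.06
def proj(n,P):
    c=vision.get_calibration(n);q=(np.asarray(P)-c["xyz"])@c["orientation"]
    f=192/np.tan(np.radians(c["fov_y"]/2));return q[:,:2]/q[:,2:]*f+[c["cx"],c["cy"]]
def unproj(n,u,v,z=Z):
    c=vision.get_calibration(n);f=192/np.tan(np.radians(c["fov_y"]/2))
    d=c["orientation"]@np.array([(u-c["cx"])/f,(v-c["cy"])/f,1]);return c["xyz"]+d*(z-c["xyz"][2])/d[2]
def prism(poly,h): return np.array([[x,y,z] for z in(0,h) for x,y in poly])
def box(x0,x1,y0,y1,h): return prism([(x0,y0),(x1,y0),(x1,y1),(x0,y1)],h)
BLANK=[box(-.09,.09,-.014,.014,.028)]
CRADLE=[box(0,.15,.022,.036,.024),box(0,.15,-.036,-.022,.024),box(.15,.162,-.036,.036,.032)]+\
 [prism([(0,s*.022),(0,s*.036),(-.022,s*.046),(-.022,s*.034)],.024) for s in(1,-1)]
a=np.linspace(0,2*np.pi,20,endpoint=False)
POST=[prism([(k*np.cos(t),k*np.sin(t)) for t in a],h) for k,h in((.009,.05),(.0125,.004))]
def render(n,parts,p):
    m=np.zeros((1536,2048),np.float32);Rz=R.from_euler("z",p[2]).as_matrix()
    for q in parts:
        uv=((proj(n,q@Rz.T+[p[0],p[1],Z])+.5)*4*16).astype(np.int32)
        cv2.fillConvexPoly(m,cv2.convexHull(uv),1,shift=4)
    return cv2.resize(m,(512,384),interpolation=cv2.INTER_AREA)
def fit(masks,parts,p0,yaw=True):
    b=[(n,cv2.GaussianBlur(m.astype(np.float32),(0,0),1.)) for n,m in masks.items()]
    def f(v):
        p=[p0[0]+v[0]/100,p0[1]+v[1]/100,p0[2]+(v[2]/10 if yaw else 0)]
        return sum(((cv2.GaussianBlur(render(n,parts,p),(0,0),1.)-m)**2).sum()/m.sum() for n,m in b)
    k=3 if yaw else 2
    s=np.vstack([np.zeros(k),np.eye(k)*.8])
    o=minimize(f,np.zeros(k),method="Nelder-Mead",options=dict(initial_simplex=s,xatol=.02,fatol=1e-4))
    v=o.x; return np.array([p0[0]+v[0]/100,p0[1]+v[1]/100,p0[2]+(v[2]/10 if yaw else 0)]),o.fun
def best(n,t,near=None):
    L=[d for d in outline_of(n,t)]
    if near is not None:
        L=[d for d in L if np.hypot(*(np.mean(np.nonzero(d["pixels"])[::-1],axis=1)-near))<25]
    return L[0]["pixels"] if L else None
E
python3 - <<'E'
from h import *
ms={n:vision.snapshot(n) for n in("top","scene")}
def pt(u,v): return unproj("top",u/1.5,v/1.5)[:2]
def show(k,p,f,masks): print(k,np.round(p,4),round(f,3),{n:int(m.sum()) for n,m in masks.items()})
c1,c2=pt(350,287),pt(442,262);c=(c1+c2)/2;d=c1-c2
p0=[*c,np.arctan2(d[1],d[0])]
near=lambda n,p:proj(n,np.array([[p[0],p[1],Z+.014]]))[0]
M={n:best(n,"blank",near(n,p0)) for n in ms}; M={k:v for k,v in M.items() if v is not None}
for S in [M]+[{n:m} for n,m in M.items()]: show("blank",*fit(S,BLANK,p0),S)
q=pt(306,274);M={n:best(n,"post",near(n,q)) for n in ms};M={k:v for k,v in M.items() if v is not None}
for S in [M]+[{n:m} for n,m in M.items()]: show("post",*fit(S,POST,[*q,0],False),S)
m0,s0=pt(268,249),pt(178,249);d=s0-m0;p0=[*m0,np.arctan2(d[1],d[0])]
def sat(n):
    h=cv2.cvtColor(ms[n],cv2.COLOR_RGB2HSV); k=(h[...,1]>110).astype(np.uint8)
    w=cv2.dilate((render(n,CRADLE,p0)>0).astype(np.uint8),np.ones((15,15)));return (k&w).astype(bool)
M={n:sat(n) for n in ms}
for S in [M]+[{n:m} for n,m in M.items()]: show("cradle",*fit(S,CRADLE,p0),S)
m=best("top","cradle"); 
if m is not None: show("cradle net",*fit({"top":m},CRADLE,p0),{"top":m})
for k,(u,v) in dict(reed=(194,325),mandrel=(204,172),staple=(540,303),pipe=(280,166)).items(): print(k,pt(u,v).round(3))
E
```

```text
blank [ 0.5381 -0.1685  1.8668] 0.043 {'top': 700, 'scene': 924}
blank [ 0.5387 -0.1686  1.8657] 0.025 {'top': 700}
blank [ 0.5359 -0.1674  1.875 ] 0.01 {'scene': 924}
post [0.5455 0.002  0.    ] 0.261 {'top': 57, 'scene': 104}
post [0.5455 0.0015 0.    ] 0.144 {'top': 57}
post [0.5455 0.002  0.    ] 0.121 {'scene': 104}
cradle [0.5893 0.0905 1.5574] 0.093 {'top': 911, 'scene': 1338}
cradle [0.5892 0.0905 1.5557] 0.055 {'top': 911}
cradle [0.5893 0.0897 1.565 ] 0.039 {'scene': 1338}
cradle net [0.589  0.0884 1.5572] 0.015 {'top': 1098}
reed [0.447 0.209]
mandrel [0.751 0.207]
staple [ 0.479 -0.439]
pipe [0.761 0.056]
```

```bash
cat >> h.py <<'E'
CR=np.array([.589,.090,1.560])
cx=np.array([np.cos(CR[2]),np.sin(CR[2]),0]);cy=np.array([-cx[1],cx[0],0])
def C(x,y,z): return np.array([CR[0],CR[1],0])+x*cx+y*cy+[0,0,z]
def down(y): z=np.array([0,0,-1.]);return np.column_stack([np.cross(y,z),y,z])
def pick(pos,y):
    c=[(np.abs(q-sense()["joint_positions"]).max(),i) for i,s in enumerate((1,-1)) if (q:=r.ik(pos,down(s*y))) is not None]
    return down((1,-1)[min(c)[1]]*y)
LO,HI=.067,.16
def incr(p): d=np.array(p[:2])-CR[:2]; return np.round([d@cx[:2],d@cy[:2],(p[2]-CR[2]+np.pi/2)%np.pi-np.pi/2],4)
def look(name=None,guess=None,both=True):
    M={}
    for n in("top","scene") if both else ("top",):
        im=vision.snapshot(n)
        if name: cv2.imwrite(f"pics/{name}_{n}.png",cv2.resize(im[:,:,::-1],None,fx=1.5,fy=1.5))
        g=C(guess[0],guess[1],Z+.014)
        m=best(n,"blank",proj(n,g[None])[0])
        if m is not None: M[n]=m
    g=C(guess[0],guess[1],0)
    for S in [M]+[{n:m} for n,m in M.items()]:
        p,f=fit(S,BLANK,[g[0],g[1],guess[2]+CR[2]]);print(list(S),incr(p),round(f,3))
E
python3 - <<'E'
from h import *
print(incr([.5381,-.1685,1.8668]), incr([.5455,.002,0]))
r.grip(0.0)
Rx=pick(C(-.187,.125,HI),cx)
r.move_pose(C(-.187,.125,HI),Rx); r.move_linear(C(-.187,.125,LO),.12)
print(r.move_linear(C(-.187,.013,LO),.05,f_stop=12),sense()["tcp_pos"],sense()["contact_force"])
r.move_linear(C(-.187,.05,LO),.12);r.move_linear(C(-.187,.12,HI),.2)
print(sense()["time"],sense()["width"])
r.move_pose(C(-.32,.15,HI),Rx)
look("b",(-.26,.03,-.2))
print(sense()["time"])
E
```

```text
[-0.259   0.0481  0.3068] [-0.0885  0.0425 -1.56  ]
False [ 0.5739146  -0.09684302  0.06703361] [-0.15523093 -0.14697905 -0.37105743]
8.775 0.0005586848165790479
['scene'] [-0.2679  0.0156 -0.3784] 0.033
['scene'] [-0.2679  0.0156 -0.3784] 0.033
9.5833
```

Run:
```python
from h import *
Rx=pick(C(-.335,.105,HI),cx)
r.move_linear(C(-.335,.105,HI),.2,Rx); r.move_linear(C(-.335,.105,LO),.12)
print(r.move_linear(C(-.335,.023,LO),.05,f_stop=12))
r.move_linear(C(-.335,.06,LO),.12);r.move_linear(C(-.335,.12,HI),.2)
r.move_pose(C(-.36,.22,.2),Rx)
look("c",(-.265,.0,0.))
print(sense()["time"])
```

```text
False
['top', 'scene'] [-0.2572 -0.006  -0.0475] 0.05
['top'] [-0.257  -0.0068 -0.0489] 0.006
['scene'] [-0.2567 -0.0027 -0.041 ] 0.026
14.5583
```

View pics/c_scene.png

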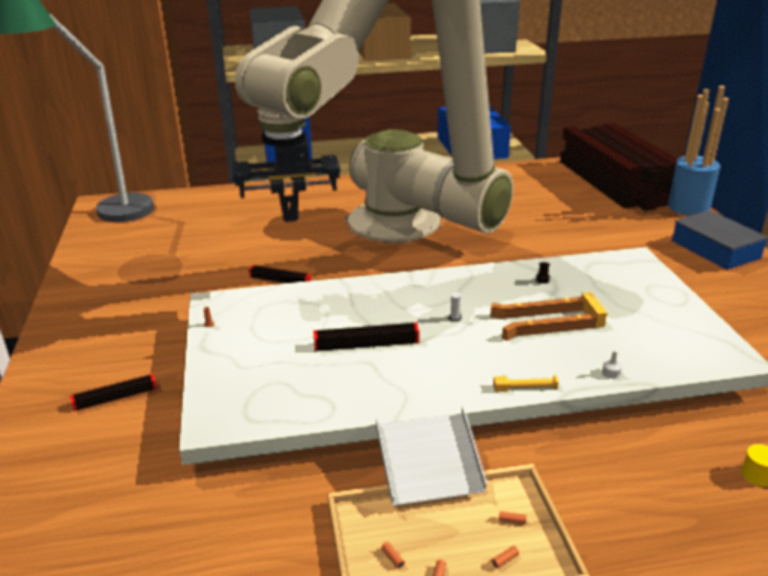

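The blank is now between the post and its own end, nearly aligned with the cradle (y about −5 mm, angle −0.045). Next is the lengthwise push, first part of the way and then a check.

Run:
```python
from h import *
p=C(-.395,-.003,HI);Ry=pick(p,cy)
r.move_pose(p,Ry); r.move_linear(C(-.395,-.003,LO),.12)
print(sense()["time"],r.move_linear(C(-.259,-.001,LO),.06,f_stop=12),sense()["tcp_pos"],sense()["contact_force"])
look("d",(-.16,-.005,-.03))
print(sense()["time"])
```

```text
16.6917 False [ 0.58723465 -0.16908677  0.06701697] [ 0.00544835 -1.40688753 -0.12671987]
['scene'] [-0.1563  0.0007  0.0455] 0.109
['scene'] [-0.1563  0.0007  0.0455] 0.109
19.3083
```

View pics/d_scene.png

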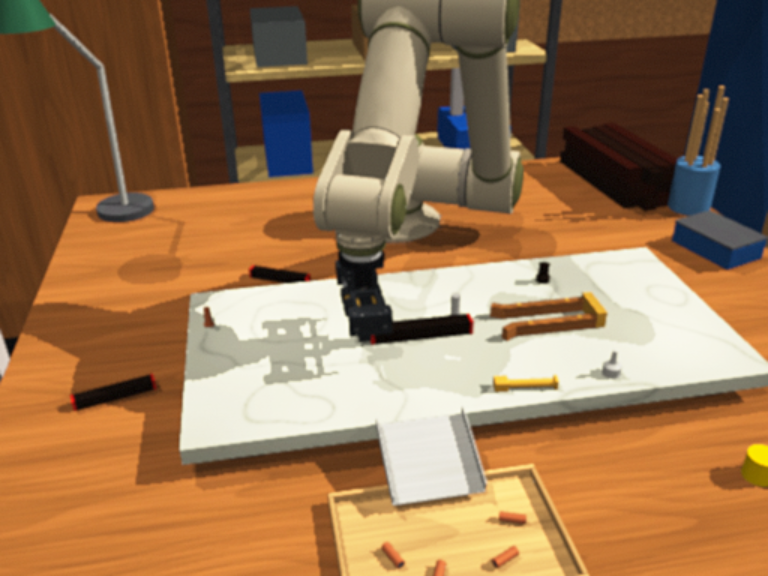

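Scene view: the leading end is at (472,323), past the post at (455,306) and heading for the mouth at about y=+3 mm. I'll carry on with a force guard.

Run:
```python
from h import *
print(r.move_linear(C(-.13,0,LO),.06,f_stop=10),sense()["tcp_pos"],sense()["contact_force"])
look("e",(-.03,.0,0))
print(sense()["time"])
```

```text
False [ 0.58760444 -0.04006839  0.06700583] [ 0.19792292 -1.79810276  1.12176149]
['scene'] [-0.0256  0.0055  0.2112] 0.378
['scene'] [-0.0256  0.0055  0.2112] 0.378
21.8083
```

View pics/e_scene.png

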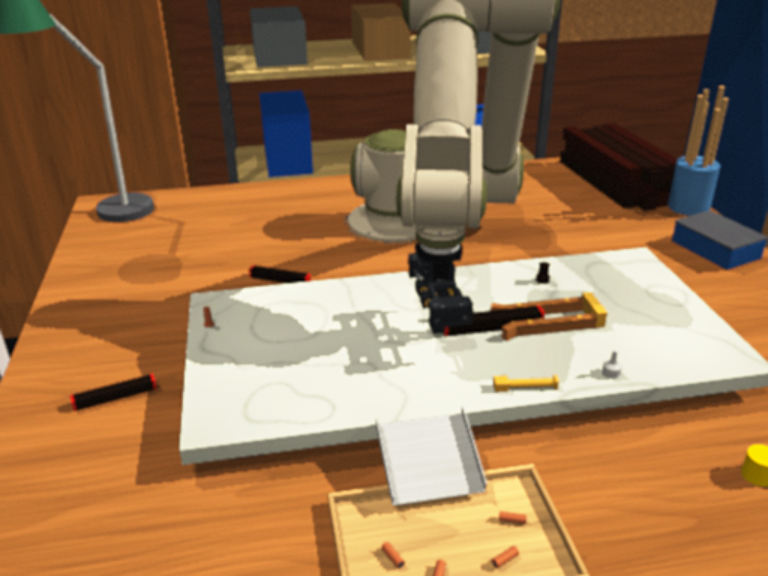

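Scene view: the leading red end at (542,313) is between the rails, and the pushing force is under 2 N. Now the last stretch, slowly, until it touches the stop.

Run:
```python
from h import *
print(r.move_linear(C(-.06,0,LO),.06,f_stop=10),sense()["contact_force"])
print(r.move_linear(C(-.028,0,LO),.015,f_stop=6),incr([*sense()["tcp_pos"][:2],0]),sense()["contact_force"])
r.move_linear(C(-.075,0,LO),.1);r.move_linear(C(-.1,0,.2),.15);r.move_pose(C(-.33,.2,.22),sense()["eef_rot"])
look("f",(.06,.0,0))
print(sense()["time"])
```

```text
False [-0.11181602 -0.2284444  -0.32817147]
True [-4.33e-02  1.00e-04 -1.56e+00] [ 0.85924763 -1.8617574   1.80370039]
['top', 'scene'] [0.0552 0.0031 0.0146] 0.327
['top'] [0.0555 0.0014 0.0039] 0.009
['scene'] [0.0566 0.0121 0.0764] 0.217
27.2083
```

View pics/f_top.png

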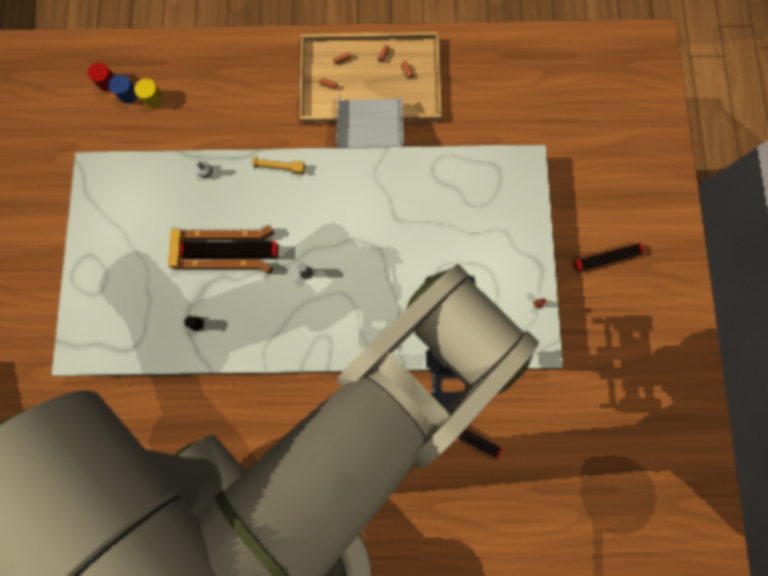

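View pics/f_scene.png

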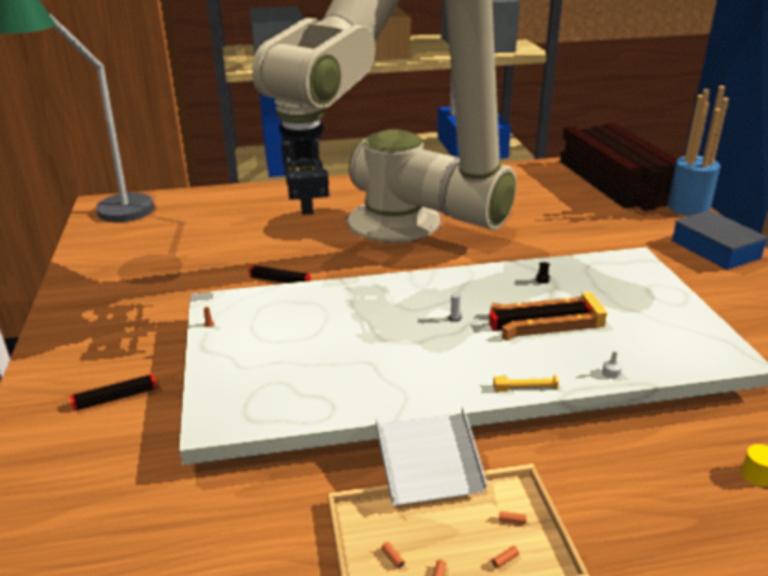

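Top view: the blank lies between the rails with its lead end at about (181,248) near the stop, and the bystanders haven't moved. The fit gives x≈0.0555, slightly short of 0.060, so I'll push once more, more firmly, to confirm it is against the stop.

Run:
```python
from h import *
Ry=pick(C(-.1,0,.2),cy)
r.move_pose(C(-.1,0,.2),Ry);r.move_linear(C(-.075,0,LO),.12)
print(r.move_linear(C(-.028,0,LO),.015,f_stop=20),incr([*sense()["tcp_pos"][:2],0]),sense()["contact_force"])
r.move_linear(C(-.075,0,LO),.1);r.move_linear(C(-.1,0,.2),.15);r.move_pose(C(-.33,.2,.22),sense()["eef_rot"])
im=vision.snapshot("top");cv2.imwrite("pics/g.png",cv2.resize(im[140:195,100:210,::-1],None,fx=7,fy=7,interpolation=cv2.INTER_CUBIC))
look(None,(.06,.0,0),False)
m=best("top","cradle"); 
print(sense()["time"])
```

```text
True [-0.0434 -0.     -1.56  ] [-0.46254349 -3.08151916  2.07539555]
['top'] [0.0545 0.0017 0.0222] 0.023
['top'] [0.0545 0.0017 0.0222] 0.023
34.6
```

View pics/g.png

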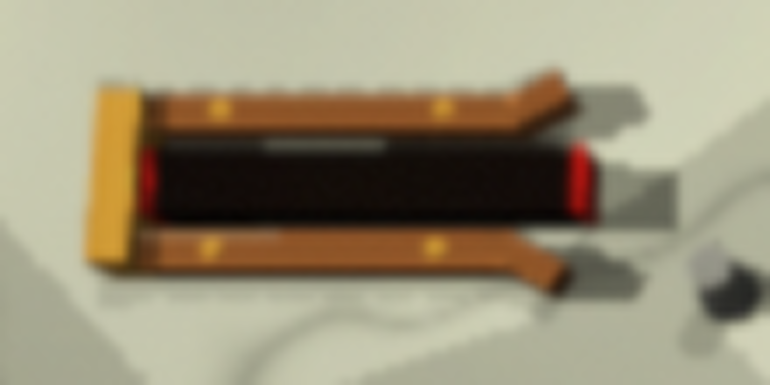

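The close crop shows the red lead end at (148,185) flush against the brass stop, with a gap to both rails. The firmer push halted at the same place, so the blank is seated.

```bash
python3 -c "
from plant import r;print(r.close_job())"
```

```text
the job is handed in; nothing more can be done
None
```

I pushed the blank past the post and slid it into the cradle until its end met the brass stop (a firmer second push moved it no further), then handed the job in at about 35 s of the 61 s; the verdict was not shown.

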